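# Graft a new heel block onto a wedge sole

### The arm

A 6-joint arm with a two-finger parallel gripper is mounted at the origin on the work surface. World frame = base frame: x ahead of the robot, y to its left, z up, the work surface at z = 0. Lengths are in mm, angles in rad, forces in N, time in s.
With the tool pointing down it reaches from about 275 to 750 mm from the base axis. Payload 10.2 kg.
Tool frame: the origin (TCP) lies midway between the tips of the shut fingers; the grasp point (between the pads) lies 19 mm behind it; z points along the fingers, y is the direction in which the jaws open and shut (so a half turn about z gives the same grasp; the last joint's range is limited). The gripper opens to 85 mm and grips with 20 to 120 N. Pads are 22 mm wide; open, the fingers measure 114 mm over their backs; the gripper's body (76 mm by 85 mm) begins 54 mm behind the grasp point. The pads swing forward as they close: fully open they stand 13 mm farther back than shut.
Start: joints at [-1.403, 0.313, 1.498, -0, 1.331, -0.223], TCP at [199.975, -485.429, 231.294] pointing down, gripper open.
Joint ranges: [-2.94, 2.94], [-0.97, 2.17], [0.19, 2.56], [-1.23, 4.37], [0.02, 3.11], [-2.88, 2.88]. Speed limits (rad/s): [2.39, 2.39, 3.01, 3.14, 3.14, 3.14].

### API

Orientations are given as a unit quaternion [w, x, y, z].
In Python, from rig import sense, optics, ctrl gives the robot as it stands.
- The arm moves only by the tool play_rows, never from a script. Its argument "plan" is a list of rows, each a list of 7 numbers: the shift along the world's x, y, z in mm, then the turn, a rotation vector about the world's x, y, z in rad, then the opening, from -1 (shut) to 1 (fully open), so that 0 is half open. A call has 1 to 5 rows; each row shifts and turns the pose as measured when the row begins; what a row does not reach is not made up. A row lasts 1/12 s, in which the tool goes at most 41.7 mm and 7.16 degrees, less where a joint would pass 70% of its speed; a pose out of reach is approached as far as the arm can. A call is refused whole if a number of a shift passes 41.7 or a number of a turn 0.125, either way. A call with a gripper value outside its range is refused whole. The fingers move at their own pace and stop on an object; "grip_force" is the grip in N (left out, the last holds). Time passes only in rows, so rows that do not move let the fingers close. It gives the time, the measured TCP pose, the force and the opening at its end, in the units of the state.
- sense(): the state, without advancing time (a new reading comes with each control period).
- optics.capture(name): name is "side" or "top"; returns a dict with "img" (480x640x3 uint8, blue, green, red), "fx", "fy", "cx", "cy" (pixels), "dist" ([k1, k2, p1, p2, k3] as OpenCV has them; the pictures are not rectified), "world_to_cam" (4x4, takes a point from world to camera coordinates). Camera axes: x right, y up, looking along -z (the intrinsics and any distortion apply to the point x, -y, -z); pixel columns grow to the right and rows downward; lengths in mm; the calibration is good to about 2 mm. A picture is of the moment at which its call begins. There is no depth.
- ctrl.finish_job(): hands the job in, once; it reports no verdict.
The state is a dict: "time_s": time; "joints": joint angles; "dq": joint speeds; "tau": joint torques, N m; "eef_pos": TCP position; "ee_rot": TCP orientation; "force": force on the tool from outside, world axes, zero at the start; "wrist_torque": the same for the moment, N m; "grip_width": opening from 0.0 (shut) to 1.0 (fully open).
Only numpy, scipy, OpenCV 4.12 (cv2) and the standard library are available. Lean on these libraries where they do the work, as an engineer would, in place of code of your own. Each camera call takes 0.05 s, during which the arm holds its last target. There are 200 camera calls.

### The job

Pick up the new off-white heel block from the bench, lay it tread side up on the bare brown heel seat of the shoe that stands sole-up on the sloping lasting jack, and slide it down tight against the cut edge of the old sole, so that no gap is left at the joint, the block lies flat on the seat and its sides run flush with the sole. Let go of it there, and leave the other things on the bench where they are.

Things in the scene. Friction and masses are not known exactly. Their poses are not given: they have to be found in the camera images.
- heel_centre (a point): centre (half-way up) of the loose new heel block: off-white rubber, 60 mm long (x), 56 wide (y), 26 thick (z), under 0.11 kg. Front (+x): straight flat face; sides flat and parallel from it to 2 mm behind the centre; back: half circle of 28 mm radius. z points out of the tread, marked by three grey cross stripes; it starts tread up on the bench, x to the robot's right (-y), within 45 degrees
- heel_left (a point): the +y end of the heel block's flat front face, half-way up: 30 mm ahead of the block's centre and 28 mm to its left; same axes as the block
- heel_right (a point): the -y end of the heel block's flat front face, half-way up: 30 mm ahead of the block's centre and 28 mm to its right; same axes as the block
- joint (a point): joint on the shoe (fixed): middle of the foot of the old sole's straight cut edge, where it rises square from the heel seat. x points down the 28 degree slope to the toe, y across the shoe, z square out of the sole. The seat is the flat brown face z = 0 behind it, 56 mm wide, 60 long, half-round at the back like the block. The finished block's centre is at x -30, y 0, z +13 mm, its axes along these
- shoe: the brown shoe, sole up, fixed on the jack; origin and axes as the joint's. Ahead of the joint its off-white sole is 26 mm thick, 56 mm wide at the cut edge, 89 mm at the widest, 130 mm on; the toe ends at x = 203 mm. The upper below the seat is no wider than the seat; nothing stands above the shoe. The rubbery block stays where it is put on the slope until it is pushed
- jack: the dark iron lasting jack that carries the shoe, heavy and fixed: origin on the bench, below the heel seat, 50 mm behind the joint in plan; x points (level) towards the toe, which is to the robot's right; base plate 150 x 120 mm
- old_heel: the worn heel that was cut off, dirty grey-brown, about 58 x 56 mm and 13 to 22 mm thick; origin under its middle; not to be used
- tack_tin: round steel tin of tacks, 68 mm across, 26 mm high; origin under its middle
- hammer: cobbler's hammer lying on the bench, 260 mm long, wooden handle 26 mm thick; origin under the middle of its length, x towards the head
- cement_can: yellow and black cement can, 76 mm across, 96 mm high; origin under its middle
- polish_tin: flat red and black polish tin, 81 mm across, 24 mm high; origin under its middle
- tea_glass: empty waisted amber tea glass on a white saucer 116 mm across, 88 mm high in all; origin under its middle
- thread_cone: cone of dark red thread, 60 mm across, 100 mm high; origin under its middle
Things that resemble listed ones, but are neither listed nor needed, are in the scene too. What is shaped like the part that bears heel_centre but blue is not meant.

How it is judged (in metres and radians):
At the end, for the whole second after the job is handed in: the heel block lies flat on the heel seat (within 2.5 mm and 3.4 degrees), tread up, its front face against the cut edge with no more than 2 mm of gap at either end of the joint, its sides flush with the sole within 3.5 mm, at rest and let go (x of heel_left in the frame of joint between -0.002 and 0.002 m and x of heel_right in the frame of joint between -0.002 and 0.002 m and y of heel_left in the frame of joint between 0.0245 and 0.0315 m and z of heel_centre in the frame of joint between 0.0105 and 0.0155 m and angle between the z axis of heel_centre and the z axis of joint, either way round below 0.06 rad and linear speed of heel below 0.02 m/s); the robot touches nothing.
It fails at once if another thing on the bench is shifted by more than 25 mm (distance of any of old_heel, tack_tin, hammer, cement_can, polish_tin, tea_glass, thread_cone from where it was at the start of the episode above 0.025 m).
It also fails if it takes over 38 s, if anything falls off the work surface, if the arm or the gripper's body presses on something with over 40 N, if the wrist force passes 120 N, or if a joint passes its speed limit or range.

## Working session

There is one attempt and no reset: what is moved stays moved. The work goes in short steps, Python scripts to look and compute and a tool call to move; the robot and the scene stay as the last step left them, time stands still between calls to the robot, and variables do not carry over. Pictures are saved under pics/ and viewed, about 8 in all and at most 12, crops included, and the job is handed in when it is done.

Besides the shell and the picture viewer there is one more tool, called as a command line: name --pt "numbers of a row" for each row, then --argument value for the rest. play_rows: Moves the arm, as the interface text tells. Its arguments: {"type":"object","properties":{"plan":{"type":"array"},"grip_force":{"type":"number"}},"required":["plan"]}

```bash
mkdir -p pics; ls
python3 - <<'E'
from rig import sense, optics
import cv2
s=sense();print(s)
for n in("top","side"):
    c=optics.capture(n);cv2.imwrite(f"pics/{n}0.png",c["img"]);print(n,{k:v for k,v in c.items() if k!="img"})
E
```

```text
pics
{'time_s': 0.0, 'joints': array([-1.40341054e+00,  3.13435364e-01,  1.49846629e+00, -1.78977468e-06,
        1.33098632e+00, -2.23387734e-01]), 'dq': array([ 0.00043827, -0.00065165,  0.00084897, -0.00044704,  0.00017292,
       -0.00035274]), 'tau': array([-4.43851977e-04, -4.12268078e+01, -2.59740704e+01, -2.56997337e-04,
        4.15067916e-03, -1.18862795e-05]), 'eef_pos': array([ 199.92344788, -485.15697528,  230.73156926]), 'ee_rot': array([-6.47429569e-04,  9.80972408e-01,  1.94146119e-01,  1.72639160e-05]), 'force': array([0.67469638, 0.14151119, 0.0720074 ]), 'wrist_torque': array([0.01640741, 0.00949496, 0.02758451]), 'grip_width': 0.99547686687577}
top {'fx': 486.2014107246372, 'fy': 486.2014107246372, 'cx': 317.5290554908633, 'cy': 244.20354001902, 'dist': array([-0.01602188,  0.        ,  0.        ,  0.        ,  0.        ]), 'world_to_cam': array([[-2.15582444e-02, -9.99761320e-01,  3.54204831e-03,
        -1.68344695e+01],
       [ 9.95411173e-01, -2.11337922e-02,  9.33271676e-02,
        -5.65323673e+02],
       [-9.32300353e-02,  5.53776435e-03,  9.95629195e-01,
        -1.20065486e+03],
       [ 0.00000000e+00,  0.00000000e+00,  0.00000000e+00,
         1.00000000e+00]])}
side {'fx': 475.08947939261395, 'fy': 475.08947939261395, 'cx': 323.5181571771174, 'cy': 238.71603010784136, 'dist': array([0.0009093, 0.       , 0.       , 0.       , 0.       ]), 'world_to_cam': array([[-9.92437210e-01, -1.22628960e-01,  5.52462404e-03,
         5.49994100e+02],
       [ 8.54686286e-02, -6.57992647e-01,  7.48158265e-01,
        -1.62669254e+02],
       [-8.81107082e-02,  7.42972284e-01,  6.63497316e-01,
        -1.07969572e+03],
       [ 0.00000000e+00,  0.00000000e+00,  0.00000000e+00,
         1.00000000e+00]])}
```

View pics/top0.png

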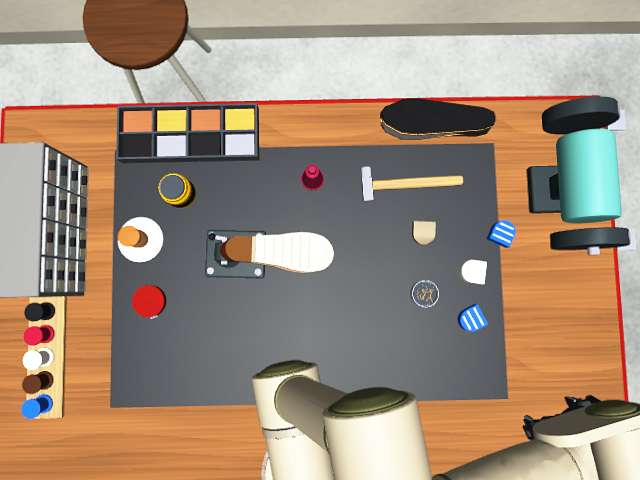

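View pics/side0.png

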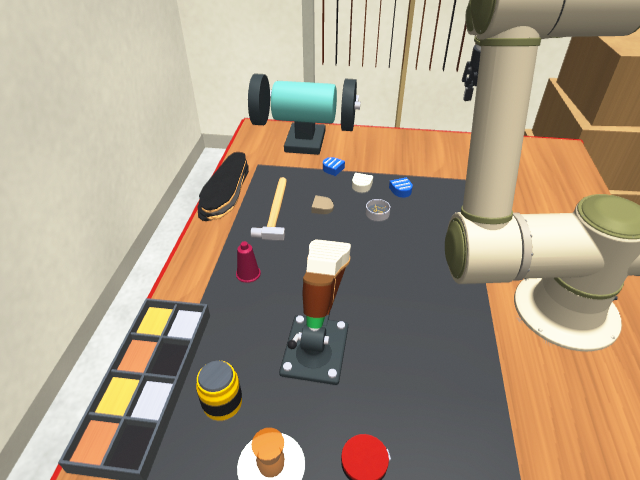

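```bash
cat > h.py <<'E'
import numpy as np, cv2
from rig import sense, optics
def K(c): return np.array([[c["fx"],0,c["cx"]],[0,c["fy"],c["cy"]],[0,0,1]])
F=np.diag([1.,-1,-1])
def ext(c):
    W=c["world_to_cam"]; return F@W[:3,:3], F@W[:3,3]
def proj(c,P):
    R,t=ext(c); return cv2.projectPoints(np.float64(P).reshape(-1,1,3),cv2.Rodrigues(R)[0],t,K(c),c["dist"])[0][:,0]
def ray(c,uv):
    R,t=ext(c); n=cv2.undistortPoints(np.float64(uv).reshape(-1,1,2),K(c),c["dist"])[:,0]
    d=np.c_[n,np.ones(len(n))]@R; return -R.T@t, d
def onplane(c,uv,z):
    o,d=ray(c,uv); return o+d*((z-o[2])/d[:,2])[:,None]
def tri(c1,u1,c2,u2):
    P=[np.c_[ext(c)[0],ext(c)[1]] for c in(c1,c2)]
    n=[cv2.undistortPoints(np.float64(u).reshape(-1,1,2),K(c),c["dist"])[:,0].T for c,u in((c1,u1),(c2,u2))]
    X=cv2.triangulatePoints(P[0],P[1],*n); return (X[:3]/X[3]).T
def crop(c,u0,v0,w,h,s): return cv2.resize(c["img"][v0:v0+h,u0:u0+w],None,fx=s,fy=s,interpolation=cv2.INTER_CUBIC)
E
python3 - <<'E'
from h import *
t=optics.capture("top");s=optics.capture("side")
a=crop(t,225,220,120,60,6);b=crop(t,450,250,50,45,6);c=crop(s,290,235,70,100,6) ;d=crop(s,340,165,50,30,6)
im=np.zeros((600,800,3),np.uint8)
im[:360,:720]=a[:,:720]
im2=np.zeros((600,800,3),np.uint8);im2[:600,:420]=c
im2[:270,430:730]=b;im2[290:470,430:730]=d
cv2.imwrite("pics/c1.png",im[:360]);cv2.imwrite("pics/c2.png",im2)
E
```

```text
(no output)
```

View pics/c1.png

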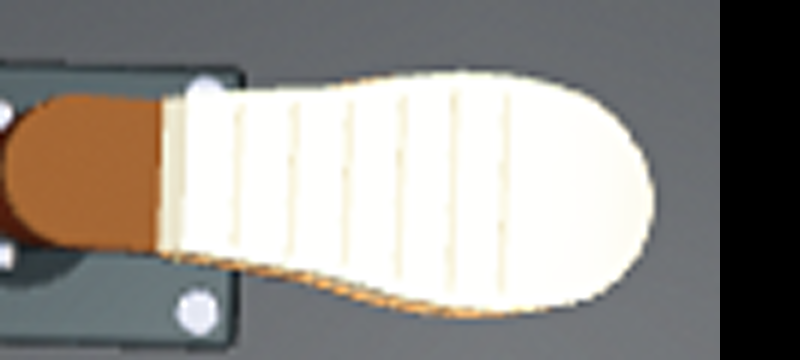

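View pics/c2.png

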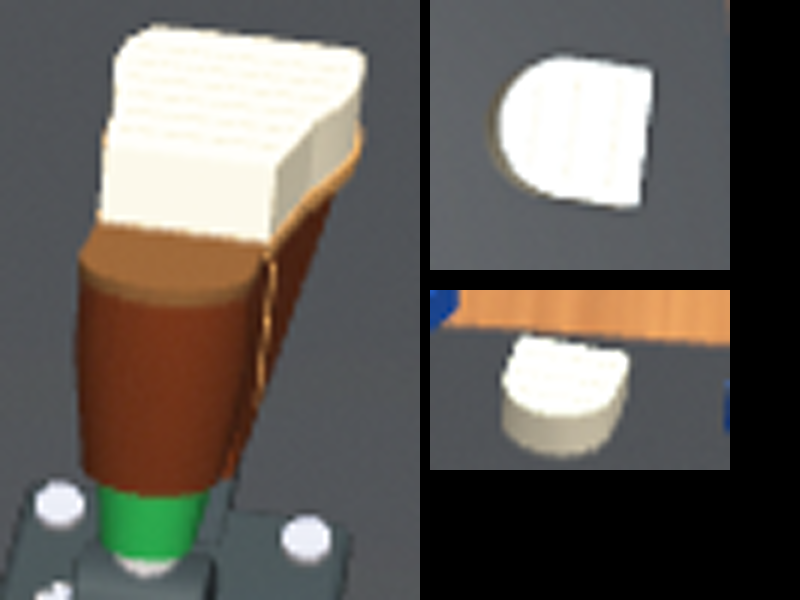

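```bash
cat > m1.py <<'E'
from h import *
from scipy.optimize import least_squares
from scipy.spatial.transform import Rotation as Ro
t=optics.capture("top");s=optics.capture("side")
q=lambda p,o:(np.array(p,float)+.5)/6-.5+np.array(o)
# order: foot +y, foot -y, top +y, top -y
T=q([(162,97),(157,250),(187,92),(181,252)],(225,220)); S=q([(102,221),(268,242),(107,125),(275,160)],(290,235))
print(tri(t,T,s,S).round(1))
def frame(p):
    yaw=p[3]; x=np.array([np.cos(yaw)*np.cos(np.radians(28)),np.sin(yaw)*np.cos(np.radians(28)),-np.sin(np.radians(28))])
    y=np.array([-np.sin(yaw),np.cos(yaw),0]); return np.c_[x,y,np.cross(x,y)]
loc=np.array([[0,28,0],[0,-28,0],[0,28,26],[0,-28,26]])
def res(p):
    P=loc@frame(p).T+p[:3]; return np.r_[(proj(t,P)-T).ravel(),(proj(s,P)-S).ravel()]
r=least_squares(res,[500,130,150,-np.pi/2]);print(r.x.round(3),np.degrees(r.x[3])+90,r.fun.round(1));np.save("joint.npy",r.x)
# block, top face z=26
im=t["img"].astype(int); m=((im.min(2)>215)).astype(np.uint8); m[:250]=0;m[300:]=0;m[:,:455]=0;m[:,495:]=0
c=max(cv2.findContours(m,cv2.RETR_EXTERNAL,cv2.CHAIN_APPROX_NONE)[0],key=cv2.contourArea)[:,0]
P=onplane(t,c,26)
bq=q([(655,67),(640,207),(560,53),(556,200),(498,127)],(450-430/6,250)); print("corners",onplane(t,bq,26).round(1))
(cx,cy),wh,a=cv2.minAreaRect(np.float32(P[:,:2]));print("rect",cx,cy,wh,a)
print("mom",onplane(t,[[cv2.moments(m,True)["m10"]/m.sum(),cv2.moments(m,True)["m01"]/m.sum()]],26))
E
python3 m1.py
```

```text
[[573.6 118.5 170.6]
 [517.9 120.9 170.4]
 [572.6 105.5 201.4]
 [516.4 108.9 195.9]]
[545.704 119.536 173.195  -1.638] -3.842154762944247 [ 0.2 -0.3 -0.4 -0.6  0.3 -0.3 -0.2 -1.3  0.2 -1.2  0.7 -0.7  0.5  2.
  0.9  0.1]
corners [[ 513.8 -456.    26. ]
 [ 455.3 -446.6   26. ]
 [ 520.6 -416.2   26. ]
 [ 459.  -411.4   26. ]
 [ 490.1 -388.5   26. ]]
rect 488.8230895996094 -420.2746887207031 (59.883033752441406, 57.55404281616211) 80.59911346435547
mom [[ 488.39325163 -422.51594311   26.        ]]
```

play_rows --pt "32 6 0 0 0 0.113 1" --pt "32 6 0 0 0 0.113 1" --pt "32 6 0 0 0 0.113 1" --pt "32 6 0 0 0 0.113 1" --pt "32 6 0 0 0 0.113 1" --grip_force 45

```text
time_s: 0.72
eef_pos: [360.6, -455.5, 231.1]
ee_rot: [-0.0, 0.885, 0.465, -0.001]
force: [-0.3, -1.8, 0.5]
grip_width: 1.004
```

play_rows --pt "32 6 -15 0 0 0.113 1" --pt "32 6 -15 0 0 0.113 1" --pt "32 6 -15 0 0 0.113 1" --pt "32 6 -15 0 0 0.113 1" --pt "0 0 0 0 0 0 1"

```text
time_s: 1.13
eef_pos: [499.5, -427.2, 168.0]
ee_rot: [0.001, 0.747, 0.664, 0.0]
force: [0.3, 0.7, -0.8]
grip_width: 0.998
```

play_rows --pt "-12 -2 -35 0 0 -0.045 1" --pt "0 0 -35 0 0 0 1" --pt "0 0 -20 0 0 0 1" --pt "0 0 0 0 0 0 1"

```text
time_s: 1.47
eef_pos: [488.7, -427.9, 74.7]
ee_rot: [0.002, 0.762, 0.648, 0.0]
force: [0.3, 0.2, -1.2]
grip_width: 1.003
```

Run:
```python
from h import *
t=optics.capture("top");s=optics.capture("side");print(sense()["eef_pos"],sense()["ee_rot"])
im=np.hstack([crop(t,435,235,80,70,5),crop(s,330,140,80,70,5)]);cv2.imwrite("pics/c3.png",im)
```

```text
[ 490.04224435 -429.50284854   79.01814508] [5.29252026e-03 7.61833965e-01 6.47750723e-01 2.37198010e-05]
```

View pics/c3.png

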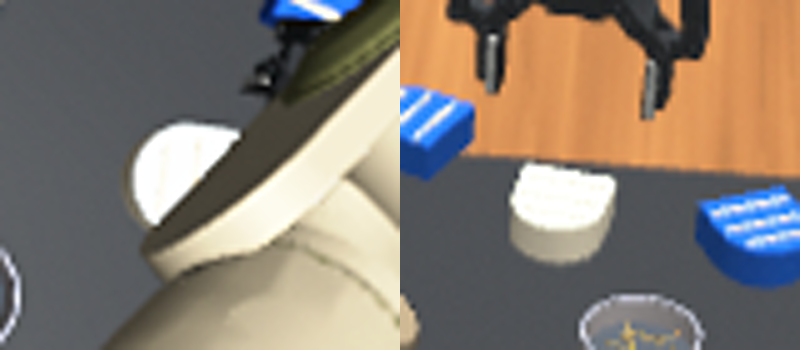

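play_rows --pt "-1 0 -35 0 0 0 1" --pt "-1 0 -25 0 0 0 1" --pt "0 0 -10 0 0 0 1" --pt "0 0 -2 0 0 0 1"

```text
time_s: 1.9
eef_pos: [491.1, -434.5, 15.6]
ee_rot: [0.014, 0.762, 0.647, -0.0]
force: [-0.2, 0.1, 0.1]
grip_width: 1.0
```

play_rows --pt "-3 5 -7 0.021 0.018 0 1" --pt "0 0 -3 0 0 0 1" --pt "0 0 0 0 0 0 1"

```text
time_s: 2.15
eef_pos: [489.3, -431.0, 9.7]
ee_rot: [0.002, 0.762, 0.647, -0.001]
force: [-0.4, -0.9, -0.1]
grip_width: 0.997
```

play_rows --pt "-2 1 -6 0 0 0 1" --pt "0 0 -1 0 0 0 1" --pt "0 0 0 0 0 0 1"

```text
time_s: 2.4
eef_pos: [488.1, -430.9, 4.6]
ee_rot: [0.004, 0.762, 0.647, -0.001]
force: [-1.0, 0.6, 0.2]
grip_width: 1.002
```

Run:
```python
from h import *
s=optics.capture("side");print(sense()["eef_pos"],sense()["ee_rot"],sense()["force"])
cv2.imwrite("pics/c4.png",crop(s,325,145,80,60,8))
```

```text
[ 487.96954976 -430.79938488    4.52153647] [ 3.91390506e-03  7.62317223e-01  6.47191453e-01 -5.96417126e-04] [ 0.12908132 -0.38339759  0.25685359]
```

View pics/c4.png

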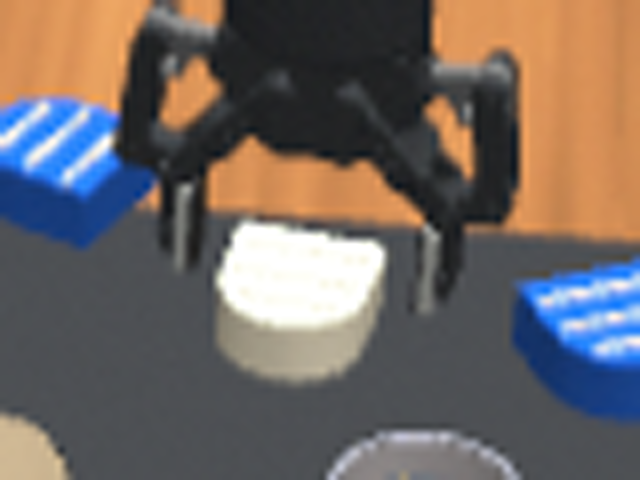

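play_rows --pt "0 1 -4 0 0 0 1" --pt "0 0 0 0 0 0 0.4" --pt "0 0 0 0 0 0 -0.2" --pt "0 0 0 0 0 0 -0.6" --pt "0 0 0 0 0 0 -0.6"

```text
time_s: 2.87
eef_pos: [488.5, -430.1, 1.3]
ee_rot: [0.005, 0.762, 0.647, -0.001]
force: [-0.3, 0.2, -1.0]
grip_width: 0.646
```

play_rows --pt "0 0 0 0 0 0 -0.6" --pt "0 0 0 0 0 0 -0.6"

```text
time_s: 3.03
eef_pos: [488.4, -430.0, 1.2]
ee_rot: [0.005, 0.762, 0.647, -0.001]
force: [-0.2, 0.4, -0.8]
grip_width: 0.65
```

play_rows --pt "0 0 20 0 0 0 -0.6" --pt "0 0 40 0 0 0 -0.6" --pt "0 0 40 0 0 0 -0.6" --pt "0 0 40 0 0 0 -0.6" --pt "0 10 40 0 0 0 -0.6"

```text
time_s: 3.45
eef_pos: [483.5, -415.9, 175.8]
ee_rot: [-0.006, 0.763, 0.647, -0.0]
force: [0.3, -0.2, -1.0]
grip_width: 0.648
```

play_rows --pt "0 30 40 0 0 0 -0.6" --pt "0 40 40 0 0 0 -0.6" --pt "5 40 20 0 0 0 -0.6" --pt "5 40 0 0 0 0 -0.6" --pt "5 40 0 0 0 0 -0.6"

```text
time_s: 3.87
eef_pos: [497.3, -245.8, 267.6]
ee_rot: [0.002, 0.766, 0.643, -0.0]
force: [0.9, 0.2, -1.0]
grip_width: 0.645
```

```bash
cat > g.py <<'E'
import sys
from h import *
from scipy.spatial.transform import Rotation as Ro
J=np.array([545.7,119.5,172.]); yaw=np.radians(-93.5); sl=np.radians(28)
x=np.array([np.cos(yaw)*np.cos(sl),np.sin(yaw)*np.cos(sl),-np.sin(sl)]);y=np.array([-np.sin(yaw),np.cos(yaw),0]);RJ=np.c_[x,y,np.cross(x,y)]
def go(tgt):  # tgt: TCP in J frame
    s=sense(); R=Ro.from_quat(np.roll(s["ee_rot"],-1))
    z=-RJ[:,2]; Y=y if (R.as_matrix()[:,1]@y)>0 else -y
    Rt=Ro.from_matrix(np.c_[np.cross(Y,z),Y,z])
    print("t",s["time_s"],"J pos",(RJ.T@(s["eef_pos"]-J)).round(1),"shift",(J+RJ@np.array(tgt,float)-s["eef_pos"]).round(1),"turn",(Rt*R.inv()).as_rotvec().round(3),"F_J",(RJ.T@s["force"]).round(1),"w",s["grip_width"],"q",s["joints"].round(2))
if __name__=="__main__": go([float(v) for v in sys.argv[1:4]])
E
python3 g.py -35 0 35
```

```text
t 3.8667 J pos [279.7 -26.  257. ] shift [ 49.3 379.8 -48.2] turn [ 0.488 -0.055  0.111] F_J [ 0.2  0.9 -1. ] w 0.6451260546834205 q [-0.67  0.35  1.35 -0.    1.44 -0.5 ]
```

play_rows --pt "5 38 0 0.05 -0.005 0.011 -0.6" --pt "5 38 0 0.05 -0.005 0.011 -0.6" --pt "5 38 0 0.05 -0.005 0.011 -0.6" --pt "5 38 0 0.05 -0.005 0.011 -0.6" --pt "5 38 0 0.05 -0.005 0.011 -0.6"

```text
time_s: 4.28
eef_pos: [521.9, -44.4, 270.2]
ee_rot: [-0.087, 0.74, 0.66, 0.093]
force: [0.9, 0.1, -0.9]
grip_width: 0.646
```

play_rows --pt "5 38 0 0.05 -0.005 0.011 -0.6" --pt "5 38 0 0.05 -0.005 0.011 -0.6" --pt "5 38 0 0.05 -0.005 0.011 -0.6" --pt "3 20 0 0.05 -0.005 0.011 -0.6" --pt "0 0 0 0 0 0 -0.6"

```text
time_s: 4.7
eef_pos: [538.7, 101.6, 270.5]
ee_rot: [-0.162, 0.709, 0.666, 0.168]
force: [0.4, -0.6, -1.9]
grip_width: 0.647
```

```bash
python3 g.py -35 0 35
```

```text
t 4.7 J pos [-30.1  -5.9  95.6] shift [  7.9  32.3 -51.2] turn [ 0.018 -0.007 -0.   ] F_J [ 1.4  0.4 -1.4] w 0.6474844796782304 q [-0.25  0.32  1.45  0.46  1.48 -0.25]
```

play_rows --pt "4 16 -20 0.018 -0.007 0 -0.6" --pt "3 14 -20 0 0 0 -0.6" --pt "0 2 -10 0 0 0 -0.6" --pt "0 0 0 0 0 0 -0.6" --pt "0 0 0 0 0 0 -0.6"

```text
time_s: 5.12
eef_pos: [545.8, 131.8, 219.4]
ee_rot: [-0.163, 0.707, 0.666, 0.175]
force: [0.4, -0.3, -0.7]
grip_width: 0.647
```

```bash
python3 g.py -35 0 35;python3 - <<'E'
from h import *
t=optics.capture("top");s=optics.capture("side")
im=np.hstack([crop(t,205,205,90,80,4),crop(s,285,205,90,140,4)[:480] if 0 else cv2.resize(crop(s,285,200,100,110,4),(400,440))[:320]]) if 0 else None
a=crop(t,205,205,90,110,4);b=crop(s,285,200,100,110,4);cv2.imwrite("pics/c5.png",np.hstack([a,b]))
E
```

```text
t 5.1167 J pos [-33.1  -0.6  36. ] shift [ 0.8  2.1 -0. ] turn [ 0.006  0.002 -0.   ] F_J [ 0.5  0.4 -0.5] w 0.6473146617884813 q [-0.19  0.38  1.52  0.49  1.34 -0.27]
```

View pics/c5.png

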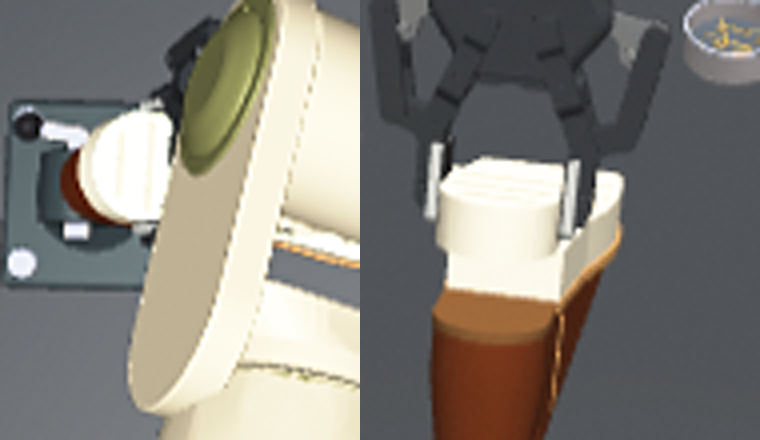

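play_rows --pt "1 7 -13 0.006 0.002 0 -0.6" --pt "0 5 -9 0 0 0 -0.6" --pt "0 1 -3 0 0 0 -0.6" --pt "0 0 0 0 0 0 -0.6"

```text
time_s: 5.55
eef_pos: [548.7, 142.4, 197.3]
ee_rot: [-0.163, 0.707, 0.664, 0.178]
force: [0.3, 0.3, -0.3]
grip_width: 0.647
```

```bash
python3 g.py -33 0 6;python3 - <<'E'
from h import *
s=optics.capture("side")
cv2.imwrite("pics/c6.png",crop(s,290,225,80,75,8))
E
```

```text
t 5.55 J pos [-32.2   1.6  11.5] shift [-1.4  3.4 -4.5] turn [0.002 0.007 0.003] F_J [-0.1  0.2 -0.4] w 0.6474293606178992 q [-0.17  0.4   1.54  0.51  1.28 -0.28]
```

View pics/c6.png

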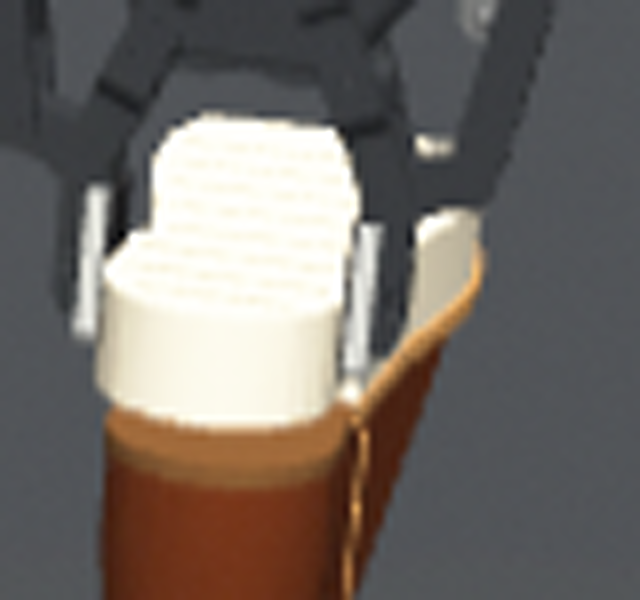

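play_rows --pt "-1.5 2 -4 0.002 0.007 0.003 -0.6" --pt "-0.5 2 -3 0 0 0 -0.6" --pt "0 0 0 0 0 0 -0.6"

```text
time_s: 5.85
eef_pos: [547.2, 146.0, 191.5]
ee_rot: [-0.165, 0.707, 0.665, 0.177]
force: [0.2, -0.6, 0.1]
grip_width: 0.646
```

```bash
python3 g.py -33 0 0
```

```text
t 5.85 J pos [-32.6  -0.1   4.7] shift [ 0.3  2.6 -4. ] turn [0.    0.002 0.001] F_J [0.5 0.3 0.4] w 0.6459874447933336 q [-0.17  0.41  1.55  0.51  1.28 -0.28]
```

Step down until contact.

play_rows --pt "0 1 -2 0 0.002 0 -0.6" --pt "0 0 0 0 0 0 -0.6"

```text
time_s: 6.02
eef_pos: [547.2, 147.1, 189.5]
ee_rot: [-0.166, 0.707, 0.665, 0.176]
force: [0.0, -0.1, -1.4]
grip_width: 0.64
```

play_rows --pt "0 0.5 -1 0 0 0 -0.6" --pt "0 0 0 0 0 0 -0.6"

```text
time_s: 6.18
eef_pos: [547.3, 147.7, 188.5]
ee_rot: [-0.166, 0.707, 0.665, 0.176]
force: [-0.9, 0.5, -0.6]
grip_width: 0.645
```

```bash
python3 g.py -33 0 0
```

```text
t 6.1833 J pos [-32.6  -0.1   1.3] shift [ 0.2  0.9 -1. ] turn [0. 0. 0.] F_J [-0.1 -0.9 -0.7] w 0.6453561913918182 q [-0.16  0.41  1.55  0.51  1.27 -0.28]
```

play_rows --pt "0 0.5 -1 0 0 0 -0.6" --pt "0 0 0 0 0 0 -0.6"

```text
time_s: 6.35
eef_pos: [547.4, 148.2, 187.5]
ee_rot: [-0.165, 0.707, 0.665, 0.176]
force: [0.6, -0.2, -0.3]
grip_width: 0.645
```

play_rows --pt "0 0.5 -1 0 0 0 -0.6" --pt "0 0 0 0 0 0 -0.6"

```text
time_s: 6.52
eef_pos: [547.4, 148.7, 186.4]
ee_rot: [-0.165, 0.707, 0.665, 0.176]
force: [0.1, -0.6, -1.5]
grip_width: 0.647
```

```bash
python3 g.py -33 0 0;python3 - <<'E'
from h import *
s=optics.capture("side")
cv2.imwrite("pics/c7.png",crop(s,290,225,80,75,8))
E
```

```text
t 6.5167 J pos [-32.6  -0.1  -1. ] shift [ 0.1 -0.1  1.1] turn [0.    0.001 0.   ] F_J [ 1.3  0.2 -1.1] w 0.6471428513644398 q [-0.16  0.42  1.56  0.51  1.26 -0.28]
```

View pics/c7.png

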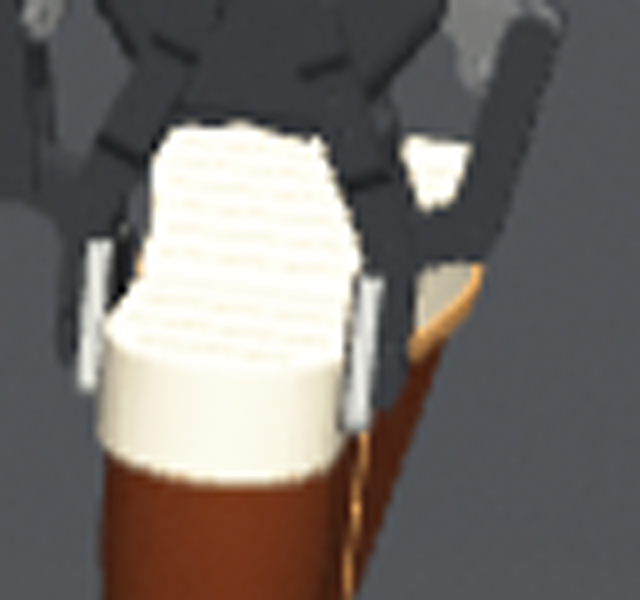

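play_rows --pt "0 0.5 -1 0 0 0 -0.6" --pt "0 0 0 0 0 0 -0.6"

```text
time_s: 6.73
eef_pos: [547.5, 149.2, 185.5]
ee_rot: [-0.165, 0.707, 0.665, 0.176]
force: [-1.2, -0.1, -0.6]
grip_width: 0.649
```

play_rows --pt "0 0.5 -1 0 0 0 -0.6" --pt "0 0 0 0 0 0 -0.6"

```text
time_s: 6.9
eef_pos: [547.7, 149.5, 185.3]
ee_rot: [-0.165, 0.707, 0.665, 0.177]
force: [-0.0, -0.0, -0.6]
grip_width: 0.648
```

play_rows --pt "0 0.5 -1 0 0 0 -0.6" --pt "0 0 0 0 0 0 -0.6"

```text
time_s: 7.07
eef_pos: [547.9, 149.5, 185.4]
ee_rot: [-0.164, 0.707, 0.665, 0.177]
force: [0.5, -0.1, 0.0]
grip_width: 0.642
```

```bash
python3 g.py -33 0 0
```

```text
t 7.0667 J pos [-32.9   0.4  -2.3] shift [-0.4 -1.   2.1] turn [0.001 0.003 0.   ] F_J [0.1 0.5 0.1] w 0.6416921428348638 q [-0.16  0.42  1.56  0.51  1.26 -0.28]
```

play_rows --pt "-0.5 -2.6 -1.4 0 0 0 -0.6" --pt "0 -2.6 -1.4 0 0 0 -0.6" --pt "0 -2.6 -1.4 0 0 0 -0.6"

```text
time_s: 7.32
eef_pos: [547.5, 141.8, 181.1]
ee_rot: [-0.164, 0.706, 0.665, 0.178]
force: [-0.2, 0.6, 3.0]
grip_width: 0.645
```

```bash
python3 g.py -21 0 -2
```

```text
t 7.3167 J pos [-24.    0.4  -2.5] shift [-0.6 -2.8 -1. ] turn [ 0.     0.004 -0.   ] F_J [-1.9 -0.3  2.3] w 0.6450371072806125 q [-0.18  0.42  1.57  0.51  1.26 -0.3 ]
```

play_rows --pt "0 -1.8 -1 0 0 0 -0.6"

```text
time_s: 7.4
eef_pos: [547.6, 139.7, 180.0]
ee_rot: [-0.164, 0.706, 0.665, 0.178]
force: [-0.1, 1.0, 1.5]
grip_width: 0.648
```

play_rows --pt "0 -1.8 -1 0 0 0 -0.6"

```text
time_s: 7.48
eef_pos: [547.7, 137.7, 179.0]
ee_rot: [-0.164, 0.706, 0.665, 0.178]
force: [-0.2, 0.4, 2.5]
grip_width: 0.646
```

play_rows --pt "0 -1.8 -1 0 0 0 -0.6"

```text
time_s: 7.57
eef_pos: [547.7, 136.9, 178.6]
ee_rot: [-0.165, 0.706, 0.665, 0.179]
force: [-1.1, 16.7, 9.7]
grip_width: 0.645
```

```bash
python3 g.py -21 0 -2
```

```text
t 7.5667 J pos [-18.6   0.9  -2.4] shift [-0.8  2.   1.5] turn [-0.004  0.005 -0.   ] F_J [-19.2  -2.1   0.8] w 0.6449205549538523 q [-0.19  0.42  1.57  0.52  1.26 -0.32]
```

Run:
```python
from h import *
s=optics.capture("side");t=optics.capture("top")
cv2.imwrite("pics/c8.png",np.hstack([crop(s,290,220,80,75,6)[:450],crop(t,220,215,50,75,6)]))
```

```text
(no output)
```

View pics/c8.png

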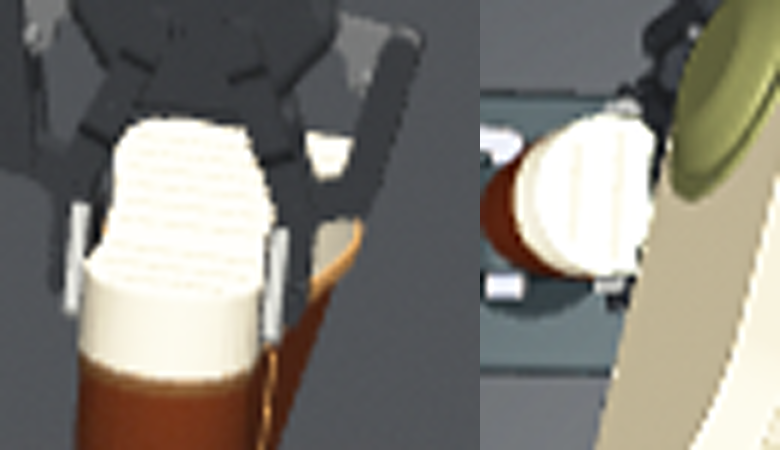

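play_rows --pt "0 -1.5 -2.2 0 0 0 -0.6" --pt "0 -1.5 -2.2 0 0 0 -0.6"

```text
time_s: 7.83
eef_pos: [547.7, 137.1, 178.7]
ee_rot: [-0.167, 0.704, 0.666, 0.182]
force: [-6.7, 6.2, 19.3]
grip_width: 0.652
```

```bash
python3 g.py -21 0 -2
```

```text
t 7.8333 J pos [-18.7   0.9  -2.4] shift [-0.8  1.9  1.4] turn [-0.011  0.008 -0.004] F_J [-14.1  -7.1  14.3] w 0.651717337485626 q [-0.19  0.42  1.57  0.52  1.26 -0.33]
```

play_rows --pt "0 0 0 0 0 0 0.5" --pt "0 0 0 0 0 0 0.7" --pt "0 0 0 0 0 0 0.8" --pt "0 0 0 0 0 0 0.8" --pt "0 0 0 0 0 0 0.8"

```text
time_s: 8.25
eef_pos: [547.4, 136.7, 178.1]
ee_rot: [-0.168, 0.704, 0.666, 0.182]
force: [-0.2, 0.3, 0.4]
grip_width: 0.898
```

```bash
python3 g.py -21 0 40
```

```text
t 8.25 J pos [-18.2   0.6  -2.7] shift [ -1.7 -17.5  39. ] turn [-0.011  0.007 -0.004] F_J [-0.4 -0.2  0.2] w 0.8977173104227975 q [-0.19  0.42  1.57  0.52  1.26 -0.33]
```

play_rows --pt "0 -5 9 0 0 0 0.8" --pt "0 -10 19 0.01 0.007 0 0.8" --pt "0 -13 25 0 0 0 0.5" --pt "0 0 10 0 0 0 0" --pt "2 30 16 0 0 0 -1"

```text
time_s: 8.67
eef_pos: [548.2, 133.9, 257.4]
ee_rot: [-0.176, 0.706, 0.662, 0.18]
force: [0.7, -0.6, -1.1]
grip_width: 0.49
```

play_rows --pt "2 35 19 0 0 0 -1" --pt "2 35 19 0 0 0 -1" --pt "2 30 16 0 0 0 -1" --pt "0 0 0 0 0 0 -1"

```text
time_s: 9.0
eef_pos: [554.2, 240.5, 318.0]
ee_rot: [-0.174, 0.706, 0.661, 0.183]
force: [-0.9, -0.4, 0.4]
grip_width: -0.003
```

```bash
python3 g.py -85 0 5;python3 - <<'E'
from h import *
s=optics.capture("side");t=optics.capture("top")
cv2.imwrite("pics/c9.png",np.hstack([crop(s,295,225,65,90,6),crop(t,220,215,65,90,6)]))
E
```

```text
t 9.0 J pos [-175.7    1.1   72. ] shift [  -4.   -48.5 -101.7] turn [-0.023 -0.003  0.003] F_J [ 0.3 -0.9  0.6] w -0.0030929249741277506 q [-0.    0.36  1.29  0.51  1.47  0.02]
```

View pics/c9.png

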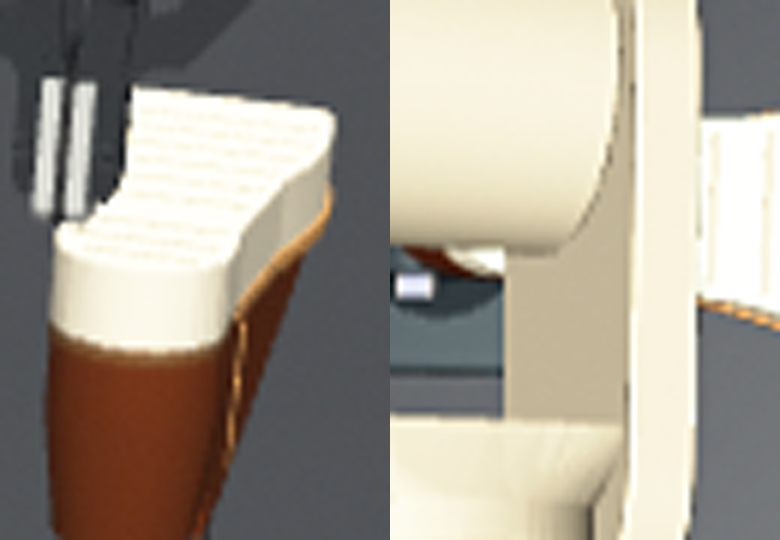

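play_rows --pt "-1 -11 -27 -0.02 -0.003 0.003 -1" --pt "-1 -11 -27 0 0 0 -1" --pt "-1 -11 -25 0 0 0 -1" --pt "0 -7 -14 0 0 0 -1" --pt "0 0 0 0 0 0 -1"

```text
time_s: 9.52
eef_pos: [549.2, 191.3, 214.9]
ee_rot: [-0.167, 0.709, 0.662, 0.173]
force: [0.3, -0.1, -0.2]
grip_width: -0.003
```

```bash
python3 g.py -80 0.8 5
```

```text
t 9.5167 J pos [-83.6  -0.9   4.1] shift [ 1.5 -3.7 -0.9] turn [ 0.002 -0.008  0.006] F_J [ 0.2  0.3 -0.2] w -0.0028429198659194735 q [-0.08  0.4   1.5   0.51  1.3  -0.17]
```

play_rows --pt "1.5 -4 -2 0 -0.008 0.006 -1" --pt "0 -3 -1.6 0 0 0 -1" --pt "0 0 0 0 0 0 -1"

```text
time_s: 9.77
eef_pos: [550.9, 182.1, 211.0]
ee_rot: [-0.165, 0.708, 0.664, 0.176]
force: [0.0, 0.7, 0.9]
grip_width: -0.004
```

play_rows --pt "0 -1.8 -1 0 0 0 -1"

```text
time_s: 9.85
eef_pos: [551.3, 180.2, 210.8]
ee_rot: [-0.165, 0.707, 0.664, 0.176]
force: [0.2, 0.2, 0.3]
grip_width: 0.001
```

play_rows --pt "0 -1.8 -1 0 0 0 -1"

```text
time_s: 9.93
eef_pos: [551.6, 178.3, 210.4]
ee_rot: [-0.164, 0.707, 0.664, 0.176]
force: [-0.7, 0.1, -0.5]
grip_width: 0.003
```

```bash
python3 g.py -70 0.8 5
```

```text
t 9.9333 J pos [-70.2   2.3   6.2] shift [-1.4  0.5 -1.1] turn [0.002 0.002 0.002] F_J [ 0.2 -0.7 -0.4] w 0.0027595131225956735 q [-0.11  0.4   1.51  0.51  1.29 -0.2 ]
```

Correct sideways drift, keep stepping.

play_rows --pt "-1.5 -1.5 -1.5 0 0 0 -1"

```text
time_s: 10.02
eef_pos: [550.6, 177.2, 209.8]
ee_rot: [-0.164, 0.707, 0.665, 0.178]
force: [6.3, 10.8, 6.8]
grip_width: -0.001
```

play_rows --pt "-0.3 -1.8 -1.2 0 0 0 -1"

```text
time_s: 10.1
eef_pos: [550.9, 176.9, 210.2]
ee_rot: [-0.164, 0.706, 0.664, 0.18]
force: [1.2, 14.9, 5.7]
grip_width: -0.004
```

play_rows --pt "-0.3 -1.8 -1.2 0 0 0 -1"

```text
time_s: 10.18
eef_pos: [550.9, 176.9, 210.6]
ee_rot: [-0.165, 0.706, 0.664, 0.182]
force: [1.1, 10.6, 3.6]
grip_width: -0.0
```

```bash
python3 g.py -70 0.8 5
```

```text
t 10.1833 J pos [-69.    1.7   7.1] shift [-0.8  1.9 -1.3] turn [-0.008  0.01   0.001] F_J [-11.1   0.5  -1.9] w -0.00014199680552695322 q [-0.11  0.4   1.52  0.52  1.29 -0.22]
```

play_rows --pt "-0.3 -3.5 -2.2 0 0 0 -1"

```text
time_s: 10.27
eef_pos: [550.9, 176.6, 210.9]
ee_rot: [-0.167, 0.704, 0.664, 0.186]
force: [2.0, 23.8, 11.1]
grip_width: 0.003
```

play_rows --pt "1 15 8 0 0 0 -1" --pt "1 30 16 0 0 0 -1" --pt "10 40 30 0 0 0 -1" --pt "20 25 40 0 0 0 -1" --pt "-25 30 40 0 0 0 -1"

```text
time_s: 10.68
eef_pos: [560.1, 298.7, 320.7]
ee_rot: [-0.17, 0.707, 0.662, 0.183]
force: [-0.6, 0.0, -0.3]
grip_width: -0.007
```

play_rows --pt "-40 0 10 0 0 0 -1" --pt "-40 0 10 0 0 0 -1" --pt "-40 0 10 0 0 0 -1" --pt "-40 0 0 0 0 0 -1" --pt "0 0 0 0 0 0 -1"

```text
time_s: 11.1
eef_pos: [392.2, 303.5, 357.6]
ee_rot: [-0.168, 0.703, 0.665, 0.188]
force: [-0.0, 0.2, 1.3]
grip_width: -0.001
```

Run:
```python
from h import *
s=optics.capture("side");t=optics.capture("top");S=sense();print(S["time_s"],S["eef_pos"],S["force"])
cv2.imwrite("pics/c10.png",np.hstack([crop(s,295,230,65,90,6),crop(t,220,215,65,90,6)]))
```

```text
11.2 [397.07922705 303.20349768 357.84349772] [-0.39434356 -0.1214718  -0.1107503 ]
```

View pics/c10.png

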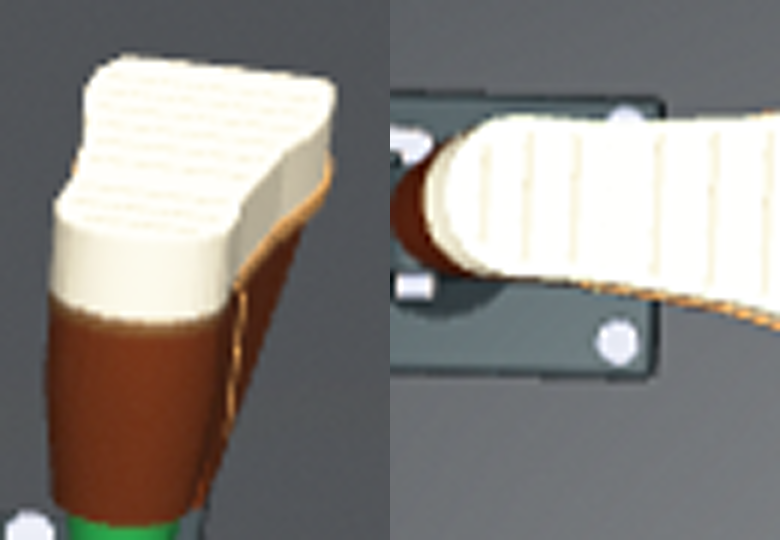

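```bash
python3 -c "
from rig import ctrl;print(ctrl.finish_job())"
```

```text
the job is handed in; nothing more can be done
None
```

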